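# Ready the linisher for a fresh belt

### The job

Help me change the belt on the linisher: first push the spark trap's yellow door shut until it snaps home on its catch, then press the red bar of the sprung tension arm down past its ratchet click and on nearly to its stop, and keep holding it down there so that I can slip the new belt on. Finish while still pressing the bar: do not let the arm rise back onto its pawl. Leave the jar, the tin and the spanner where they are.

Things in the scene. Friction and masses are not known exactly. Their poses are not given: they have to be found in the camera images.
- spark_trap: Blue steel box fixed to the bench, 160 (x) x 170 (y) x 150 mm high, with a round black duct stub (70 mm across, to 180 mm high) on top, 30 mm behind the middle. Origin: centre of its underside on the bench. Its open front with the yellow door faces its own -x, towards the robot. It may stand left or right of the linisher.
- trap_door (a joint): Angle of the yellow door, rad: 0 = shut, grows as it swings out towards the robot (stop 1.7). Starts at 0.5 to 0.9 and stays where it is left. Upright hinge at the trap's +y front corner. From about 0.12 to 0.05 rad a sprung ball catch resists (4 to 6 N near the free edge) and would push the door back; past that it snaps in and holds the door at 0 to 0.01.
- door_push (a point): Point on the door's outer face, 130 mm from the hinge line and 36 mm from the free edge, 110 mm above the bench: a good place to push. The door is 12 mm thick, 166 mm wide, its top edge 145 mm above the bench. Axes turn with the door: +x into the trap (the way to push), +y along the door towards the hinge, z up.
- door_hinge (a point): Point on the door's hinge line, 110 mm above the bench, in the middle of the door's thickness (130 mm along the door's +y and 6 mm along its +x from door_push).
- linisher: Green bench belt linisher without its belt, fixed to the bench: dark base plate 300 x 150 mm, black drive wheel low at its -y side, grey motor sticking out at +y (to 146 mm from the middle, 130 mm high), post to 225 mm. Origin on the bench, below the middle of the side plate, 160 mm in front of the pawl post; +x points from the red bar back to that post. It may stand on either side of the trap.
- tension_arm (a joint): Angle of the sprung tension arm, rad: 0 = fully raised (start), grows as the red bar is pressed down, hard stop at 0.60. The spring pushes the bar up with about 8 N at 0, 15 N at 0.60, some 3 N more from 0.12 to 0.40 while the pawl is pushed aside. The pawl clicks in at about 0.40 and would carry the arm there if let go; held compressed means clearly beyond that, about 0.47 to 0.60, by the robot.
- push_bar (a point): Centre of the red round cross bar at the free end of the tension arm: 28 mm in diameter, 70 mm long along the linisher's y, level, free above. Centre about 270 mm above the bench at the start, 176 mm at the stop; its top line is 14 mm higher. The tracking wheel on the arm (56 mm across) ends 40 mm behind it.
- bar_pivot (a point): Centre of the tension arm's level pivot, 200 mm above the bench, 160 mm from push_bar; the axis runs along the linisher's y. At arm angle v the bar's centre is 160 mm x sin(0.45 - v) above the pivot and 160 mm x cos(0.45 - v) from it along the linisher's -x.
- flux_jar_mid (a point): Amber glass jar with white lid, 60 mm across, 75 mm high, half-way up: bystander.
- oil_tin_mid (a point): Brass-coloured tin with a white lid, 56 mm across, 90 mm high, half-way up: bystander.
- spanner_grip (a point): Steel spanner 170 mm long lying on the bench, at its handle: bystander.
Mind the look-alikes: they are no part of the job. What is shaped like the spark_trap but brown or white is not meant.

How it is judged (in metres and radians):
On the way, in this order (a step that is already met when the one before it is completed fails the run):
1. the door is shut on its catch while the tension arm is still up (value of joint trap_door below 0.03 rad and value of joint tension_arm below 0.3 rad), for 0.2 s.
2. the tension arm is pushed past its click and held there, door still shut (value of joint trap_door below 0.03 rad and value of joint tension_arm above 0.47 rad and (contact force between tension_arm and the fingers above 4 N or contact force between tension_arm and the arm above 4 N)), for 0.2 s.
At the end, for the whole second after the job is handed in: The door is seated (below 0.03 rad) and the robot is pressing the tension arm with more than 4 N, holding it beyond its click, above 0.47 rad (its latched rest is about 0.40, its stop 0.60) (all of step 2); the arm keeps its last pose, push and grip.
It fails at once if the jar, the tin or the spanner is moved by more than 40 mm (distance of any of flux_jar_mid, oil_tin_mid, spanner_grip from where it was at the start of the episode above 0.04 m).
It also fails if it takes over 53 s, if anything falls off the work surface, if the arm or the gripper's body presses on something with over 40 N, if the wrist force passes 120 N, or if a joint passes its speed limit or range.

### The arm

A 6-joint arm with a two-finger parallel gripper is mounted at the origin on the work surface. World frame = base frame: x ahead of the robot, y to its left, z up, the work surface at z = 0. Lengths are in m, angles in degrees, forces in N, time in s.
With the tool pointing down it reaches from about 0.3 to 0.95 m from the base axis. Payload 3.1 kg.
Tool frame: the origin (TCP) lies midway between the tips of the shut fingers; the grasp point (between the pads) lies 19 mm behind it; z points along the fingers, y is the line along which they close (so a half turn about z gives the same grasp; the last joint's range is limited). The gripper opens to 85 mm and grips with 20 to 120 N. Pads are 22 mm wide; open, the fingers measure 114 mm over their backs; the gripper's body (76 mm by 85 mm) begins 54 mm behind the grasp point. The pads swing forward as they close: fully open they stand 13 mm farther back than shut.
Start: joints at [-75.613, 17.653, 93.61, -0, 68.738, -3.994], TCP at [0.197, -0.593, 0.231] pointing down, gripper open.
Joint ranges: [-175.34, 175.34], [-45.06, 112.39], [2.9, 150.54], [-68.45, 248.45], [3.09, 151.38], [-168.51, 168.51]. Speed limits (degrees/s): [159.86, 159.86, 180, 180, 180, 180].

### API

Orientations are given as [roll, pitch, yaw] about the fixed x, y, z axes, in that order (R = Rz(yaw) Ry(pitch) Rx(roll)).
In Python, from station import arm gives the robot as it stands. The module is installed in compiled form; this text tells all that it offers.
- The arm moves only by the tool apply_moves, never from a script. Its argument "targets" is a list that holds one entry, the list of rows, each a list of 7 numbers: the shift along the tool's x, y, z scaled (see below), then the turn, a rotation vector about the tool's x, y, z scaled (see below), then the gripper's target within -1 to 1 (shut at 1, half-way at 0, fully open at -1). In form: [[[tx, ty, tz, ax, ay, az, fingers], ...]]. A call has 1 to 5 rows; each row is the pose to reach, as a shift and turn from the pose commanded when the call began, along the tool's axes at that moment; what a row does not reach only later rows make up. The controller multiplies each number of a shift by 250 mm and each number of a turn by 1.5 rad. A row lasts 1/8 s, in which the tool goes at most 62.5 mm and 10.7 degrees, less where a joint would pass 70% of its speed; a pose out of reach is approached as far as the arm can. A call with a number of a shift or a turn outside -1 to 1 is refused whole. A call with a gripper value outside its range is refused whole. The fingers move at their own pace and stop on an object; the grip force is fixed at half the most. Time passes only in rows, so rows that repeat a pose let the fingers close. It gives the time, the measured TCP pose, the force, the opening and the grip force at its end, in the units of the state.
- arm.state(): the state, without advancing time (a new reading comes with each control period).
- arm.read_camera(name): name is "side" or "top"; returns the picture (400x640x3 uint8, red, green, blue); there is no depth.
- arm.camera_params(name): a dict with "vertical_fov" (degrees; the focal length in pixels is half the picture's height over the tangent of half this angle, whatever the lens; pixels are square), "cx", "cy" (the principal point, pixels), "world_from_camera" (4x4, takes a point from camera to world coordinates). Camera axes: x right, y up, looking along -z (the intrinsics and any distortion apply to the point x, -y, -z); pixel columns grow to the right and rows downward; lengths in m; the calibration is good to about 2 mm. A picture is of the moment at which its call begins. camera_params takes no time and is no camera call.
- arm.sign_off(): hands the job in; it is judged then, once.
Trained networks look in the newest picture that a camera, given by its name, has taken for a name from the list of things; names that differ only in an ending like _2 or _b are one class to them, and where a whole thing is asked for, a point or a joint stands for the part that bears it (a point fixed in the world has none). Each returns a list of dicts, best first, with "confidence" (0 to 1); they miss things now and then, are a little off and sometimes report something else, mostly with a low value. They report only what shows in the picture. A call takes as long as a camera call. They do not tell look-alikes from the thing itself.
- arm.look_for(label, camera): "location" ([column, row] in pixels, amid what is visible of it).
The state is a dict: "clock": time; "joint_pos": joint angles; "qd": joint speeds; "tau": joint torques, N m; "position": TCP position; "tool_rot": TCP orientation; "wrist_force": force on the tool from outside, world axes, zero at the start; "moment": the same for the moment, N m; "gripper_width": finger opening in m; "grasp_force": force on a finger pad.
Only numpy, scipy, OpenCV 4.12 (cv2) and the standard library are available. Lean on these libraries where they do the work, as an engineer would, in place of code of your own. Each camera call takes 0.05 s, during which the arm holds its last target. There are 200 camera calls.

## Working session

There is one attempt and no reset: what is moved stays moved. The work goes in short steps, Python scripts to look and compute and a tool call to move; the robot and the scene stay as the last step left them, time stands still between calls to the robot, and variables do not carry over. Pictures are saved under pics/ and viewed, at most 10 in all, crops included, and the job is handed in when it is done.

Besides the shell and the picture viewer there is one more tool, called after "Request:" as a command line: name --argument value ..., lists and objects as JSON in quotes. apply_moves: Moves the arm, as the interface text tells. Shifts and turns lie within -1 to 1; 1 stands for 250 mm of shift or 1.5 rad of turn. Its arguments: {"type":"object","properties":{"targets":{"type":"array"}},"required":["targets"]}

```bash
mkdir -p pics; cat > h.py <<'E'
import numpy as np, cv2
from station import arm
def snap(c,n):
    im=arm.read_camera(c); cv2.imwrite(f'pics/{n}.png',im[:,:,::-1]); return im
def ray(c,px):
    p=arm.camera_params(c); f=200/np.tan(np.radians(p['vertical_fov']/2)); M=np.array(p['world_from_camera'])
    d=M[:3,:3]@np.array([(px[0]-p['cx'])/f,-(px[1]-p['cy'])/f,-1]); return M[:3,3],d
def atz(c,px,z):
    o,d=ray(c,px); return o+d*(z-o[2])/d[2]
def proj(c,P):
    p=arm.camera_params(c); f=200/np.tan(np.radians(p['vertical_fov']/2)); M=np.linalg.inv(np.array(p['world_from_camera']))
    q=M[:3,:3]@np.array(P)+M[:3,3]; return np.array([p['cx']+f*q[0]/-q[2],p['cy']-f*q[1]/-q[2]])
def tri(px1,px2):
    A=[];b=[]
    for c,px in(('top',px1),('side',px2)):
        o,d=ray(c,px);d/=np.linalg.norm(d);Q=np.eye(3)-np.outer(d,d);A.append(Q);b.append(Q@o)
    return np.linalg.lstsq(np.vstack(A),np.hstack(b),rcond=None)[0]
E
python3 - <<'E'
from h import *
np.set_printoptions(precision=3,suppress=True)
for c in('top','side'):
    snap(c,c+'0'); print(c,arm.camera_params(c))
    for n in['spark_trap','door_push','door_hinge','push_bar','bar_pivot','linisher','flux_jar_mid','oil_tin_mid','spanner_grip']:
        print(n,[(np.round(r['location']),round(r['confidence'],2)) for r in arm.look_for(n,c)[:4]])
print(arm.state())
E
```

```text
top {'vertical_fov': 55.51862058954869, 'cx': 327.4463303023014, 'cy': 197.21421378164612, 'world_from_camera': array([[ 0.018,  0.994, -0.107,  0.416],
       [-0.999,  0.022,  0.029, -0.107],
       [ 0.031,  0.106,  0.994,  1.3  ],
       [ 0.   ,  0.   ,  0.   ,  1.   ]])}
spark_trap [(array([404., 137.]), 0.93), (array([354., 276.]), 0.93), (array([210., 256.]), 0.89), (array([330., 166.]), 0.79)]
door_push [(array([400., 160.]), 0.94), (array([324., 204.]), 0.87), (array([486., 227.]), 0.84), (array([353., 304.]), 0.82)]
door_hinge [(array([400., 160.]), 0.9), (array([486., 228.]), 0.88), (array([325., 203.]), 0.8), (array([201., 280.]), 0.77)]
push_bar [(array([227., 150.]), 0.95), (array([229., 153.]), 0.52)]
bar_pivot [(array([231., 154.]), 0.84)]
linisher [(array([230., 155.]), 0.63)]
flux_jar_mid [(array([162., 207.]), 0.87)]
oil_tin_mid [(array([284., 239.]), 0.78)]
spanner_grip [(array([422., 224.]), 0.56), (array([226., 152.]), 0.49)]
side {'vertical_fov': 42.43670178790638, 'cx': 326.192989626867, 'cy': 193.36394452850456, 'world_from_camera': array([[-0.753, -0.626,  
[... 537 characters left out ...]
ray([358., 282.]), 0.96)]
bar_pivot [(array([350., 315.]), 0.89)]
linisher [(array([356., 316.]), 0.71)]
flux_jar_mid [(array([446., 328.]), 0.69)]
oil_tin_mid [(array([385., 213.]), 0.8)]
spanner_grip [(array([271., 128.]), 0.77)]
{'clock': 1.0, 'joint_pos': array([-75.614,  17.65 ,  93.611,  -0.   ,  68.739,  -3.995]), 'qd': array([ 0.113,  0.055, -0.034, -0.001, -0.037,  0.028]), 'tau': array([ -0.   , -41.53 , -27.709,  -0.   ,   0.001,  -0.   ]), 'position': array([ 0.197, -0.593,  0.231]), 'tool_rot': array([-180.   ,    0.   ,   18.381]), 'wrist_force': array([-0.04 , -0.453, -0.591]), 'moment': array([-0.047,  0.009,  0.004]), 'grasp_force': 0.0, 'gripper_width': 0.08537015020178146}
```

View pics/top0.png

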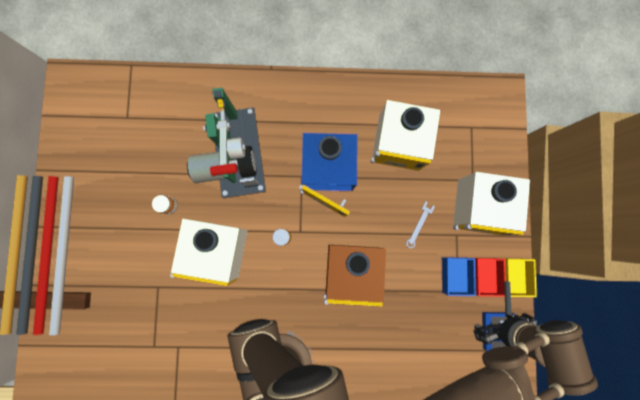

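View pics/side0.png

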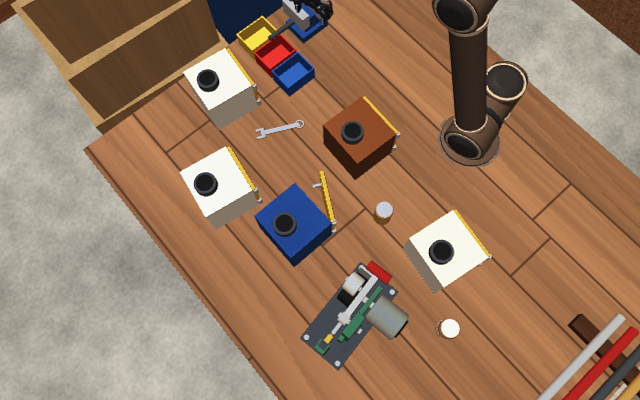

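The blue trap is at about (330,162) in the top picture. Its door is open from the hinge at (303,187) to the free end at (348,213). The linisher is to its left, with the red bar at about (223,170). I'll zoom in to get accurate pixels.

```bash
python3 - <<'E'
import cv2,numpy as np
a=cv2.imread('pics/top0.png')[80:230,180:380]; b=cv2.imread('pics/side0.png')[160:380,245:445]
a=cv2.resize(a,None,fx=4,fy=4,interpolation=cv2.INTER_CUBIC);cv2.imwrite('pics/topc.png',a)
b=cv2.resize(b,None,fx=2.7,fy=2.7,interpolation=cv2.INTER_CUBIC);cv2.imwrite('pics/sidec.png',b)
from h import *
for c,bx in(('top',(180,80,370,230)),('side',(245,160,445,380))):
    im=cv2.imread(f'pics/{c}0.png'); h=cv2.cvtColor(im,cv2.COLOR_BGR2HSV)
    for n,lo,hi in(('red',(0,180,90),(5,255,255)),('yel',(22,170,120),(32,255,255)),('blue',(108,150,60),(125,255,255))):
        m=cv2.inRange(h,lo,hi); k=np.zeros_like(m); k[bx[1]:bx[3],bx[0]:bx[2]]=m[bx[1]:bx[3],bx[0]:bx[2]]
        N,l,s,ce=cv2.connectedComponentsWithStats(k)
        for i in range(1,N):
            if s[i,4]>30:
                ys,xs=np.where(l==i); r=cv2.minAreaRect(np.c_[xs,ys].astype(np.float32)); print(c,n,s[i,4],ce[i].round(1),cv2.boxPoints(r).round(1).tolist())
E
```

```text
top red 206 [223.4 169.3] [[210.1999969482422, 166.8000030517578], [235.60000610351562, 163.6999969482422], [236.60000610351562, 172.0], [211.3000030517578, 175.1999969482422]]
top yel 43 [220.1 102.9] [[216.89999389648438, 99.19999694824219], [221.6999969482422, 98.4000015258789], [223.10000610351562, 106.80000305175781], [218.3000030517578, 107.5999984741211]]
top yel 238 [325.8 200.2] [[301.29998779296875, 188.89999389648438], [303.79998779296875, 184.60000610351562], [349.3999938964844, 210.60000610351562], [346.8999938964844, 214.89999389648438]]
top blue 2436 [329.1 163.7] [[301.70001220703125, 188.3000030517578], [303.1000061035156, 133.39999389648438], [357.1000061035156, 134.8000030517578], [355.70001220703125, 189.8000030517578]]
side red 260 [378.7 271.9] [[365.1000061035156, 267.29998779296875], [371.3999938964844, 259.5], [392.0, 276.29998779296875], [385.70001220703125, 284.0]]
side yel 180 [326.8 196. ] [[318.70001220703125, 171.5], [322.70001220703125, 170.60000610351562], [334.29998779296875, 220.5], [330.29998779296875, 221.39999389648438]]
side yel 54 [249.  181.1] [[242.39999389648438, 173.60000610351562], [245.10000610351562, 171.89999389648438], [254.8000030517578, 187.5], [252.10000610351562, 189.1999969482422]]
side yel 40 [327.9 338.3] [[323.5, 339.5], [329.0, 334.0], [332.5, 337.5], [327.0, 343.0]]
side blue 2519 [293.9 219.7] [[253.39999389648438, 216.39999389648438], [295.1000061035156, 180.8000030517578], [331.3999938964844, 223.39999389648438], [289.70001220703125, 259.0]]
```

View pics/topc.png

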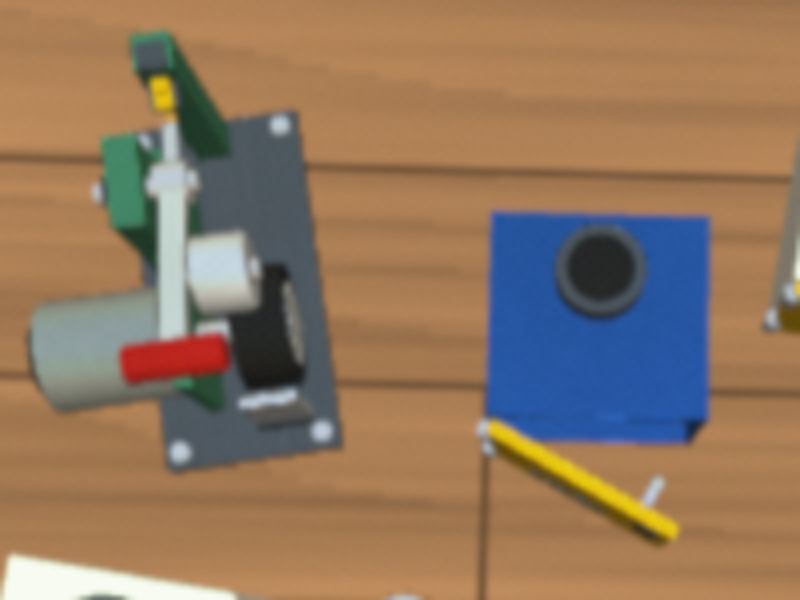

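View pics/sidec.png

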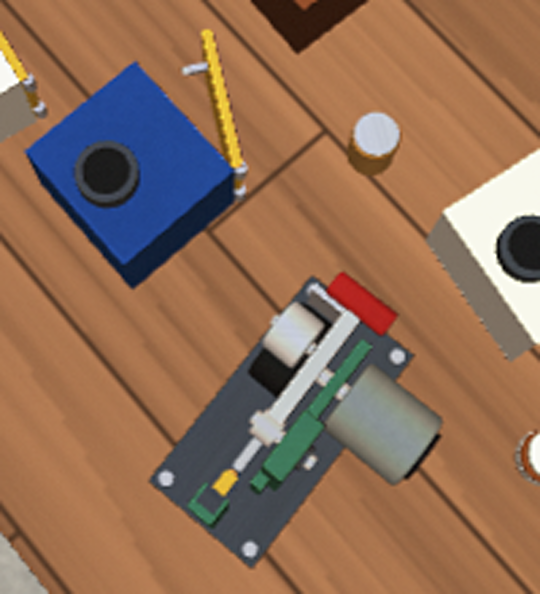

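```bash
python3 - <<'E'
from h import *
np.set_printoptions(precision=4,suppress=True)
T=lambda x,y:(180+(x-1.5)/4,80+(y-1.5)/4); S=lambda x,y:(245+(x-.85)/2.7,160+(y-.85)/2.7)
print('trap top');P=[atz('top',T(*p),.15) for p in((492,212),(710,217),(707,418),(488,412))];print(np.array(P),[np.linalg.norm(P[i]-P[i-1]) for i in range(4)])
P=[atz('side',S(*p),.15) for p in((133,63),(238,170),(133,258),(28,155))];print(np.array(P),[np.linalg.norm(P[i]-P[i-1]) for i in range(4)])
print('door'); 
for c,a,b in(('top',T(490,427),T(674,530)),('side',S(240,166),S(207,32))):
    A,B=atz(c,a,.145),atz(c,b,.145);print(A,B,np.linalg.norm(A-B),np.degrees(np.arctan2(*(B-A)[:2])))
print('bar',tri(T(175,359),S(362,303)))
for c,a,b in(('top',T(123,363),T(229,353)),('side',S(337,278),S(390,328))):
    A,B=atz(c,a,.27),atz(c,b,.27);print(A,B,(A+B)/2,np.linalg.norm(A-B),np.degrees(np.arctan2(*(B-A)[:2])))
print('pivot blob',tri(T(172,182),S(267,427)))
print('tin lid',tri((281.5,237.5),(384,210)), 'jar',tri((161,204),(449.5,328)))
print('white box',atz('top',(181,219),.15),atz('top',(247,231),.15),atz('top',(232,284),.15))
print('spanner',atz('top',(430,205),0),atz('top',(410,244),0))
print('brown',[atz('top',p,.15) for p in((328,244),(385,247),(384,305),(324,303))])
E
```

```text
trap top
[[ 0.7383 -0.0597  0.15  ]
 [ 0.7389 -0.2289  0.15  ]
 [ 0.5811 -0.2281  0.15  ]
 [ 0.582  -0.0606  0.15  ]] [np.float64(0.15633618497745058), np.float64(0.16921176932359883), np.float64(0.15774083243202444), np.float64(0.16759161669170994)]
[[ 0.5822 -0.2267  0.15  ]
 [ 0.5757 -0.055   0.15  ]
 [ 0.7255 -0.056   0.15  ]
 [ 0.7386 -0.2206  0.15  ]] [np.float64(0.15651710867193888), np.float64(0.17179174410309803), np.float64(0.14981477246167105), np.float64(0.16515521677232461)]
door
[ 0.5711 -0.0622  0.145 ] [ 0.495  -0.2043  0.145 ] 0.16122091202646682 -151.83980297397545
[ 0.5701 -0.058   0.145 ] [ 0.4939 -0.2013  0.145 ] 0.16236152874008622 -151.99213551619223
bar [0.5958 0.1492 0.2695]
[0.5926 0.1835 0.27  ] [0.6012 0.1121 0.27  ] [0.5969 0.1478 0.27  ] 0.0718614704493364 173.10999821144947
[0.597  0.1156 0.27  ] [0.5915 0.1856 0.27  ] [0.5943 0.1506 0.27  ] 0.07025016776025535 -4.500881839407552
pivot blob [0.7393 0.1736 0.2034]
tin lid [0.4135 0.0035 0.0702] jar [0.5142 0.3938 0.0645]
white box [0.4639 0.2969 0.15  ] [0.4318 0.0992 0.15  ] [0.2752 0.1368 0.15  ]
spanner [ 0.5355 -0.5004  0.    ] [ 0.4001 -0.43    0.    ]
brown [array([ 0.3975, -0.1445,  0.15  ]), array([ 0.3916, -0.3167,  0.15  ]), array([ 0.2206, -0.3141,  0.15  ]), array([ 0.2241, -0.1358,  0.15  ])]
```

Request:
apply_moves --targets '[[[0.7,-0.6,0,0,0,0.214,1],[0.7,-0.6,0,0,0,0.214,1],[0.7,-0.6,0,0,0,0.214,1],[0.7,-0.6,0,0,0,0.214,1],[0.7,-0.6,0,0,0,0.214,1]]]'

```text
clock: 1.62
position: [0.317, -0.3932, 0.2313]
tool_rot: [-180.0, -0.0, 0.2]
wrist_force: [1.4, -0.9, -0.2]
gripper_width: 0.0
grasp_force: 0.0
```

Request:
apply_moves --targets '[[[0.5,-0.82,0,0,0,0,1],[0.5,-0.82,0,0,0,0,1],[0.5,-0.82,0,0,0,0,1],[0.5,-0.82,0,0,0,0,1],[0.5,-0.82,0,0,0,0,1]]]'

```text
clock: 2.25
position: [0.4424, -0.1891, 0.2316]
tool_rot: [180.0, -0.1, 0.3]
wrist_force: [-0.3, -0.2, 0.2]
gripper_width: -0.0001
grasp_force: 0.0
```

Request:
apply_moves --targets '[[[0,0,0.25,0,0,0,1],[0,0,0.5,0,0,0,1],[0,0,0.5,0,0,0,1]]]'

```text
clock: 2.62
position: [0.4355, -0.1896, 0.1014]
tool_rot: [-179.7, 0.7, -0.1]
wrist_force: [-0.4, 0.8, -0.0]
gripper_width: 0.0001
grasp_force: 0.0
```

Request:
apply_moves --targets '[[[0.1,0,0,0,0,0,1],[0.2,0,0,0,0,0,1],[0.28,0,0,0,0,0,1],[0.34,0,0,0,0,0,1],[0.38,0,0,0,0,0,1]]]'

```text
clock: 3.25
position: [0.5375, -0.192, 0.1083]
tool_rot: [179.9, -0.2, -0.0]
wrist_force: [-0.8, -0.1, 0.1]
gripper_width: -0.0001
grasp_force: 0.3
```

Request:
apply_moves --targets '[[[0.03,0,0,0,0,0,1],[0.05,0,0,0,0,0,1],[0.07,0,0,0,0,0,1],[0.08,0,0,0,0,0,1],[0.08,0,0,0,0,0,1]]]'

```text
clock: 3.88
position: [0.5563, -0.1905, 0.1064]
tool_rot: [-180.0, -0.0, -0.0]
wrist_force: [-0.2, -0.7, -0.2]
gripper_width: -0.0
grasp_force: 0.0
```

Request:
apply_moves --targets '[[[0.02,0,0,0,0,0,1],[0.03,0,0,0,0,0,1],[0.03,0,0,0,0,0,1]]]'

```text
clock: 4.25
position: [0.5566, -0.1904, 0.1062]
tool_rot: [-179.9, 0.9, 0.1]
wrist_force: [-16.9, -1.5, 13.2]
gripper_width: 0.0005
grasp_force: 8.9
```

```bash
python3 - <<'E'
from h import *
print(arm.state()['wrist_force'],arm.state()['position'])
a=snap('top','top1')[110:230,280:380]; b=snap('side','side1')[160:280,245:345]
cv2.imwrite('pics/c1.png',cv2.resize(np.hstack([a,b])[:,:,::-1],None,fx=4,fy=4,interpolation=cv2.INTER_CUBIC))
E
```

```text
[-16.9459705   -1.484362    13.15227543] [ 0.55659971 -0.19036782  0.10623044]
```

View pics/c1.png

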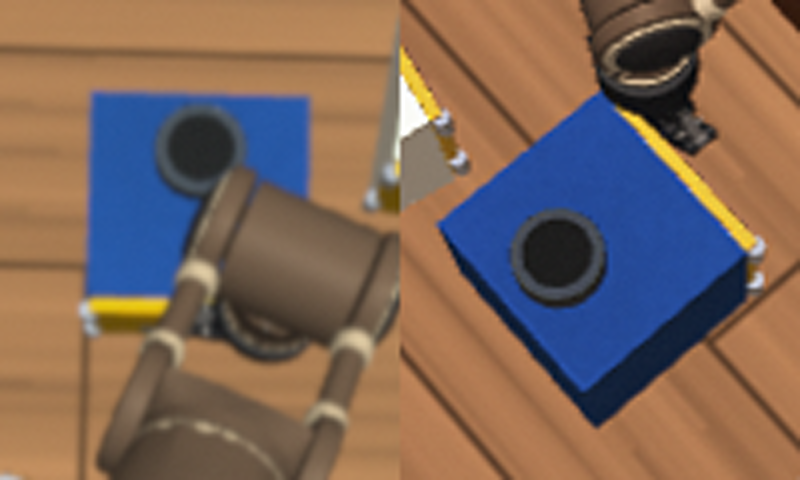

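The door lies flush with the trap front, and the 17 N at the stop confirms it is home. I'll back off, rise, and go over to the bar.

Request:
apply_moves --targets '[[[-0.1,0,0,0,0,0,1],[-0.24,0,0,0,0,0,1],[-0.24,0,-0.25,0,0,0,1],[-0.24,0,-0.5,0,0,0,1],[-0.24,0,-0.75,0,0,0,1]]]'

```text
clock: 4.97
position: [0.5032, -0.1903, 0.2956]
tool_rot: [-180.0, -0.0, -0.0]
wrist_force: [0.5, 0.3, -0.0]
gripper_width: -0.0
grasp_force: 0.0
```

Request:
apply_moves --targets '[[[0,0,-0.2,0,0,0,1],[0.1,-0.25,-0.2,0,0,0,1],[0.2,-0.5,-0.2,0,0,0,1],[0.3,-0.75,-0.2,0,0,0,1],[0.36,-1.0,-0.2,0,0,0,1]]]'

```text
clock: 5.6
position: [0.5901, 0.0459, 0.3439]
tool_rot: [-180.0, -0.1, -0.0]
wrist_force: [0.7, -0.2, 0.0]
gripper_width: 0.0
grasp_force: 0.0
```

Request:
apply_moves --targets '[[[0,-0.2,0,0,0,0,1],[0,-0.36,0,0,0,0,1],[0,-0.36,0,0,0,0,1],[0,-0.36,0,0,0,0,1]]]'

```text
clock: 6.1
position: [0.5892, 0.1336, 0.3436]
tool_rot: [180.0, 0.0, 0.0]
wrist_force: [-0.4, 0.4, 0.2]
gripper_width: -0.0002
grasp_force: 0.0
```

Request:
apply_moves --targets '[[[0.02,-0.05,0.1,0,0,0,1],[0.02,-0.05,0.2,0,0,0,1],[0.01,-0.05,0.26,0,0,0,1],[0.0,-0.05,0.32,0,0,0,1],[-0.01,-0.05,0.38,0,0,0,1]]]'

```text
clock: 6.72
position: [0.5857, 0.144, 0.2547]
tool_rot: [179.9, 0.1, -0.1]
wrist_force: [-15.0, -3.9, 30.5]
gripper_width: 0.0002
grasp_force: 15.0
```

Request:
apply_moves --targets '[[[0,0,0,0,0,0,1],[0,0,0,0,0,0,1]]]'

```text
clock: 6.98
position: [0.5851, 0.1439, 0.2532]
tool_rot: [179.9, 0.2, -0.1]
wrist_force: [-10.5, -4.2, 17.5]
gripper_width: 0.0001
grasp_force: 8.3
```

```bash
python3 - <<'E'
from h import *
a=snap('top','top2')[100:220,180:280]; b=snap('side','side2')[240:360,300:400]
cv2.imwrite('pics/c2.png',cv2.resize(np.hstack([a,b])[:,:,::-1],None,fx=4,fy=4,interpolation=cv2.INTER_CUBIC))
E
```

```text
(no output)
```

View pics/c2.png

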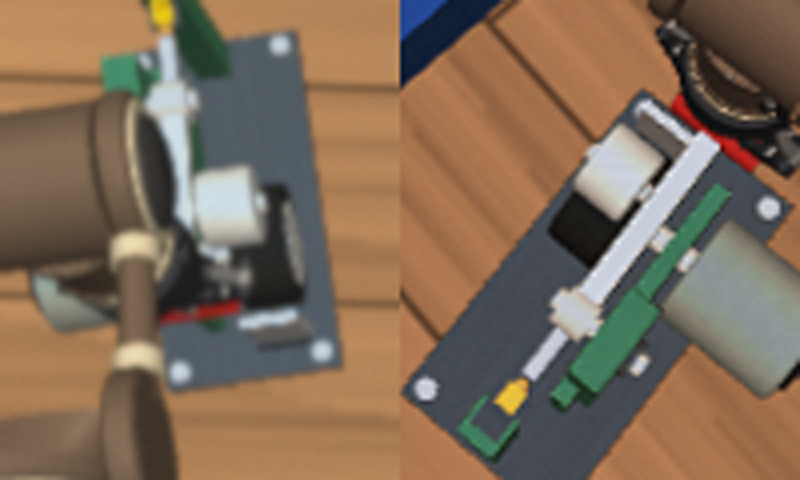

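The fingertips sit on the red bar and the static force is 17 N, which is plausible. I'll go on down slowly.

Request:
apply_moves --targets '[[[-0.02,0,0.03,0,0,0,1],[-0.02,0,0.07,0,0,0,1],[-0.03,0,0.11,0,0,0,1],[-0.03,0,0.14,0,0,0,1],[-0.03,0,0.17,0,0,0,1]]]'

```text
clock: 7.7
position: [0.578, 0.1431, 0.2094]
tool_rot: [179.8, 0.2, -0.1]
wrist_force: [-8.5, -6.1, 14.3]
gripper_width: -0.0002
grasp_force: 7.1
```

Request:
apply_moves --targets '[[[0,0,0.02,0,0,0,1],[0,0,0.04,0,0,0,1],[0,0,0.05,0,0,0,1],[0,0,0.05,0,0,0,1],[0,0,0.05,0,0,0,1]]]'

```text
clock: 8.32
position: [0.5785, 0.1434, 0.1971]
tool_rot: [179.8, 0.1, -0.1]
wrist_force: [-8.7, -4.5, 13.3]
gripper_width: -0.0001
grasp_force: 7.0
```

Request:
apply_moves --targets '[[[0,0,0,0,0,0,1],[0,0,0,0,0,0,1],[0,0,0,0,0,0,1],[0,0,0,0,0,0,1]]]'

```text
clock: 8.82
position: [0.5785, 0.1434, 0.1972]
tool_rot: [179.8, 0.1, -0.1]
wrist_force: [-6.8, -4.3, 13.8]
gripper_width: -0.0001
grasp_force: 7.0
```

```bash
python3 - <<'E'
from h import *
a=snap('top','top3')[100:240,180:380]; b=snap('side','side3')[170:370,240:440]
z=lambda i,f:cv2.resize(i,None,fx=f,fy=f,interpolation=cv2.INTER_CUBIC)
A=z(a,2.8);B=z(b,1.96);cv2.imwrite('pics/c3.png',z(np.hstack([A,B])[:,:,::-1],.83))
E
```

```text
(no output)
```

View pics/c3.png

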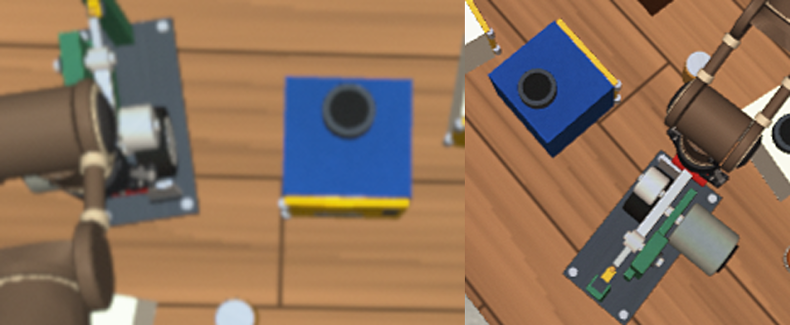

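The door is flush and shut. The fingers hold the bar at about 0.55 rad with about 14 N, steady.

```bash
python3 -c "
from station import arm
print(arm.sign_off())"
```

```text
the job is handed in; nothing more can be done
None
```

The spark trap door is shut on its catch. The tension arm is pressed past its click, held at about 0.55 rad with about 14 N by my estimate, and the job is handed in with the robot still pressing; sign-off did not report a verdict.

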